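Raise the guard arm and slide the reagent tray home

ROBOT

A 6-joint arm with a two-finger parallel gripper is mounted at the origin on the work surface. World frame = base frame: x ahead of the robot, y to its left, z up, the work surface at z = 0. Lengths are in mm, angles in rad, forces in N, time in s.
With the tool pointing down it reaches from about 350 to 975 mm from the base axis. Payload 7.1 kg.
Tool frame: the origin (TCP) lies on the mounting face of the last link; the fingertips stand 182 mm ahead of it and the grasp point (between the pads) lies 163 mm ahead of it; z points along the fingers, y is the direction in which the jaws open and shut (so a half turn about z gives the same grasp; the last joint's range is limited). The gripper opens to 88 mm and grips with 3 to 60 N. Pads are 20 mm wide; open, the fingers measure 115 mm over their backs; the gripper's body (75 mm by 178 mm) begins 61 mm behind the grasp point.
Start: joints at [-1.253, 0.423, 1.63, -0, 1.089, -0.019], TCP at [206.56, -589.864, 404.675] pointing down, gripper open.
Joint ranges: [-3, 3], [-0.9, 2.11], [0.09, 2.58], [-1.31, 4.45], [0.11, 2.69], [-2.54, 2.54]. Speed limits (rad/s): [2.39, 2.39, 3.01, 3.14, 3.14, 3.14].

INTERFACE

Orientations are given as a rotation vector (axis times angle).
In Python, from workcell import ctrl, optics, nets gives the robot as it stands.
- The arm moves only by the tool send_rows, never from a script. Its argument "rows" is a list of rows, each an object with "offset": the shift along the tool's x, y, z in m, a list of three; "twist": the turn, a rotation vector about the tool's x, y, z in degrees, a list of three. A call has exactly 5 rows; each row shifts and turns the pose as measured when the row begins, along the tool's axes as they then stand; what a row does not reach is not made up. A row lasts 1/12 s, in which the tool goes at most 41.7 mm and 7.16 degrees, less where a joint would pass 70% of its speed; a pose out of reach is approached as far as the arm can. A call is refused whole if a number of a shift passes 0.0417 or a number of a turn 7.16, either way. A call with a gripper value outside its range is refused whole. "gripper" is the finger opening in m, from 0 to 0.0878, set as the call begins (left out, the last holds). The fingers move at their own pace and stop on an object; the grip force is fixed at half the most. Time passes only in rows, so rows that do not move let the fingers close, or fill a call up. It gives the time, the measured TCP pose, the force and the opening at its end, in the units of the state.
- ctrl.get_obs(): the state, without advancing time (a new reading comes with each control period).
- optics.get_image(name): name is "scene" or "top"; returns (picture, depth): 420x560x3 uint8, blue, green, red; 420x560 float32, mm along the optical axis (not along the pixel's ray), 0 where there is no reading.
- optics.camera_info(name): a dict with "K" (3x3 intrinsics, pixels), "pose" (4x4, takes a point from camera to world coordinates). Camera axes: x right, y down, z forward; pixel columns grow to the right and rows downward; lengths in mm; the calibration is good to about 2 mm. A picture is of the moment at which its call begins. camera_info takes no time and is no camera call.
- ctrl.close_job(): hands the job in, once; it reports no verdict.
Trained networks look in the newest picture that a camera, given by its name, has taken for a name from the list of things; names that differ only in an ending like _2 or _b are one class to them, and where a whole thing is asked for, a point or a joint stands for the part that bears it (a point fixed in the world has none). Each returns a list of dicts, best first, with "conf" (0 to 1); they miss things now and then, are a little off and sometimes report something else, mostly with a low value. They report only what shows in the picture. A call takes as long as a camera call. They do not tell look-alikes from the thing itself.
- nets.spot_in(camera, label): "extent" ([left, top, right, bottom] in pixels, round what is visible of it).
- nets.spot_point(camera, label): "position" ([column, row] in pixels: a listed point, or the origin of a listed thing).
The state is a dict: "t": time; "qpos": joint angles; "qvel": joint speeds; "joint_torque": joint torques, N m; "ee_pos": TCP position; "orientation": TCP orientation; "ft_force": force on the tool from outside, world axes, zero at the start; "moment": the same for the moment, N m; "width": finger opening in mm.
Only numpy, scipy, OpenCV 4.12 (cv2) and the standard library are available. Lean on these libraries where they do the work, as an engineer would, in place of code of your own. Each camera call takes 0.05 s, during which the arm holds its last target. There are 200 camera calls.

TASK

Push the red-and-white counterweighted guard arm up past its balance point so that it stays raised by itself, pushing it smoothly rather than flinging it. Then push the green tray with its two jars straight into the wooden bay until it stands against the back stop. Only push with the fingers: do not lift or tip the tray or the jars, and leave the other three containers where they stand.

Things in the scene. Friction and masses are not known exactly. Their poses are not given: they have to be found in the camera images.
- bay: Fixed pine dock open towards the robot, no floor (the tray slides on the bench). Origin on the bench in mid-opening, right below the lowered arm; x points into the bay, y left. Back stop: face at x = +120 mm, 50 mm high. Side guides: inner faces at y = +-96 mm, 30 high, x = 20 to 120, flared lead-ins from x = -20. Grey posts at x = 0: pivot post y = +130, 104 high; rest post y = -122, 82 high.
- boom_pivot (a point): The guard arm's hinge axis, on the left post: bay x = 0, y = +130 mm, z = 90 mm. The axis runs along the bay's x, so the arm swings in the bay's y-z plane.
- boom_grip (a point): Middle of the red sleeve (60 mm long, 22 mm diameter) at the right, free end of the guard arm, on its centre line, 305 mm from the pivot. With the arm down it overhangs the rest post: bay y = -175 mm, 90 mm above the bench, nothing under it. The rest of the arm is a 14 mm round bar with red and white bands, 335 mm long.
- boom_weight (a point): Centre of the dark steel counterweight, a disc 52 mm in diameter and 36 mm thick (axis along the bay's x), fixed to the arm; with the arm down it is 35 mm left of and 45 mm above the pivot.
- guard_arm (a joint): Guard arm angle, rad: 0 = level on its rest, positive = free end raised, upper stop 1.4. Balance at about 0.69: let go below, it falls back to 0; above, it swings to the stop by itself at about 1 rad/s (damped hinge, 0.18 N m s/rad) and stays. Lifting the sleeve takes about 1 N plus damping. Raised, the free end is 420 mm above the bench.
- tray: Loose green plastic tray, 120 (x) by 160 (y) by 35 mm high, walls and floor 5 mm, 0.7 kg with jars. Origin at the centre of its underside; x points roughly into the bay, so the wall to push is at x = -60 mm. Starts with its origin near bay x = -95 mm; home against the back stop it is at bay x = +60 mm. With the arm down the jars would hit the arm.
- jar_amber_mid (a point): Half-way up the amber jar (56 mm diameter, 105 mm high, 0.2 kg), which stands loose on the tray's floor in its far half. z along its axis.
- jar_blue_mid (a point): Half-way up the blue jar (56 mm diameter, 105 mm high, 0.2 kg), which stands loose on the tray's floor in its far half. z along its axis.
- bottle_dark_mid (a point): Half-way up a loose amber bottle with a black cap, 54 mm diameter, 130 mm high, standing near the bay. Leave alone.
- bottle_green_mid (a point): Half-way up a loose green bottle with a dark stopper, 52 mm diameter, 120 mm high, standing near the bay. Leave alone.
- jar_white_mid (a point): Half-way up a loose white jar with a blue lid, 54 mm diameter, 85 mm high, standing near the bay. Leave alone.
Things that resemble listed ones, but are neither listed nor needed, are in the scene too. Leave any yellow look-alike of the part that bears bottle_dark_mid alone.

How it is judged:
By the outcome, as a careful person would: the job done as asked, in the order asked, and still so for the second after the job is handed in, with the robot touching nothing.
It also fails if it takes over 64 s, if anything falls off the work surface, if the arm or the gripper's body presses on something with over 40 N, if the wrist force passes 120 N, or if a joint passes its speed limit or range.

## Working session

There is one attempt and no reset: what is moved stays moved. The work goes in short steps, Python scripts to look and compute and a tool call to move; the robot and the scene stay as the last step left them, time stands still between calls to the robot, and variables do not carry over. Pictures are saved under pics/ and viewed, about 8 in all and at most 12, crops included, and the job is handed in when it is done.

Besides the shell and the picture viewer there is one more tool, called after "Request:" as a command line: name --argument value ..., lists and objects as JSON in quotes. send_rows: Moves the arm, as the interface text tells. Its arguments: {"type":"object","properties":{"rows":{"type":"array"},"gripper":{"type":"number"}},"required":["rows"]}

```bash
ls; mkdir -p pics; cat > h.py <<'E'
import numpy as np, cv2, json
from workcell import ctrl, optics, nets
from scipy.spatial.transform import Rotation as R
def deproj(cam,u,v,z):
    c=optics.camera_info(cam);K=np.array(c["K"]);T=np.array(c["pose"])
    p=np.array([(u-K[0,2])/K[0,0]*z,(v-K[1,2])/K[1,1]*z,z,1]);return (T@p)[:3]
def atz(cam,u,v,h):
    a=deproj(cam,u,v,1.);o=np.array(optics.camera_info(cam)["pose"])[:3,3];d=a-o
    return o+d*(h-o[2])/d[2]
def cloud(cam,dep):
    c=optics.camera_info(cam);K=np.array(c["K"]);T=np.array(c["pose"])
    v,u=np.indices(dep.shape);p=np.stack([(u-K[0,2])/K[0,0]*dep,(v-K[1,2])/K[1,1]*dep,dep],-1)
    return p@T[:3,:3].T+T[:3,3]
E
python3 - <<'E'
from h import *
o=ctrl.get_obs();print({k:np.round(v,3) for k,v in o.items()})
for cam in ("scene","top"):
    im,d=optics.get_image(cam);cv2.imwrite(f"pics/{cam}0.png",im);np.save(cam+"0.npy",d)
    print(cam,np.round(optics.camera_info(cam)["pose"],2).tolist())
    for l in ["bay","boom_pivot","boom_grip","boom_weight","tray","jar_amber_mid","jar_blue_mid","bottle_dark_mid","bottle_green_mid","jar_white_mid"]:
        print(l,[(np.round(x["position"]).tolist(),round(x["conf"],2)) for x in nets.spot_point(cam,l)][:3])
E
```

```text
pics
{'t': np.float64(0.0), 'qpos': array([-1.253,  0.424,  1.631, -0.   ,  1.089, -0.019]), 'qvel': array([ 0.001, -0.   ,  0.001,  0.   ,  0.002,  0.   ]), 'joint_torque': array([-0.0000e+00, -5.4463e+01, -2.7367e+01,  6.4000e-02,  2.3000e-02,
       -0.0000e+00]), 'ee_pos': array([ 206.46 , -589.595,  403.897]), 'orientation': array([-3.096, -0.526,  0.   ]), 'ft_force': array([ 0.688,  0.433, -0.437]), 'moment': array([-0.038, -0.004, -0.02 ]), 'width': np.float64(87.758)}
scene [[0.21, 0.74, -0.64, 1265.87], [0.98, -0.15, 0.15, -101.77], [0.02, -0.65, -0.76, 875.51], [0.0, 0.0, 0.0, 1.0]]
bay [([384.0, 205.0], 0.24)]
boom_pivot [([328.0, 204.0], 0.77)]
boom_grip [([202.0, 207.0], 0.98)]
boom_weight [([188.0, 252.0], 0.48), ([325.0, 205.0], 0.32)]
tray [([277.0, 203.0], 0.97), ([384.0, 205.0], 0.34)]
jar_amber_mid [([267.0, 196.0], 0.94)]
jar_blue_mid [([290.0, 198.0], 0.97)]
bottle_dark_mid [([166.0, 221.0], 0.93), ([182.0, 296.0], 0.81), ([185.0, 255.0], 0.65)]
bottle_green_mid [([129.0, 212.0], 0.95)]
jar_white_mid [([383.0, 208.0], 0.85), ([126.0, 213.0], 0.39)]
top [[-0.0, -1.0, 0.1, 513.97], [-1.0, 0.0, -0.0, 22.26], [0.0, -0.1, -1.0, 1525.32], [0.0, 0.0, 0.0, 1.0]]
bay [([276.0, 247.0], 0.85)]
boom_pivot [([229.0, 230.0], 0.61)]
boom_grip [([337.0, 252.0], 0.59)]
boom_weight [([207.0, 227.0], 0.68)]
tray [([273.0, 276.0], 0.84), ([226.0, 231.0], 0.19)]
jar_amber_mid [([280.0, 265.0], 0.64)]
jar_blue_mid [([252.0, 260.0], 0.76)]
bottle_dark_mid [([361.0, 176.0], 0.88), ([354.0, 208.0], 0.85)]
bottle_green_mid [([405.0, 269.0], 0.61)]
jar_white_mid [([171.0, 233.0], 0.87)]
```

```bash
python3 - <<'E'
import cv2
a=cv2.imread("pics/scene0.png");b=cv2.imread("pics/top0.png")
cv2.imwrite("pics/c1.png",cv2.resize(a[130:330,90:420],None,fx=2.4,fy=2.4,interpolation=cv2.INTER_CUBIC))
cv2.imwrite("pics/c2.png",cv2.resize(b[150:340,150:430],None,fx=2.8,fy=2.8,interpolation=cv2.INTER_CUBIC))
from h import *
def show(n,c,u,v,h):print(n,np.round(atz(c,u,v,h),0))
for n,h,s,t in [("pivot",90,(328,204),(229,230)),("grip",90,(202,207),(337,252)),("weight",135,(325,205),(207,227)),("tray",0,(277,203),(273,276)),("amber",58,(267,196),(280,265)),("blue",58,(290,198),(252,260)),("dark",65,(166,221),(361,176)),("dark2",65,(182,296),(354,208)),("green",60,(129,212),(405,269)),("white",42,(383,208),(171,233)),("bay",0,(384,205),(276,247))]:
    show(n+" S","scene",*s,h);show(n+" T","top",*t,h)
E
```

```text
pivot S [615. 170.  90.]
pivot T [623. 158.  90.]
grip S [ 565. -131.   90.]
grip T [ 564. -130.   90.]
weight S [654. 146. 135.]
weight T [628. 211. 135.]
tray S [510.  66.   0.]
tray T [500.  42.   0.]
amber S [531.  34.  58.]
amber T [530.  22.  58.]
blue S [550.  91.  58.]
blue T [544.  98.  58.]
dark S [ 570. -221.   65.]
dark T [ 773. -201.   65.]
dark2 S [ 782. -196.   65.]
dark2 T [ 685. -180.   65.]
green S [ 519. -310.   60.]
green T [ 519. -317.   60.]
white S [616. 322.  42.]
white T [619. 323.  42.]
bay S [574. 350.   0.]
bay T [582.  33.   0.]
```

View pics/c1.png

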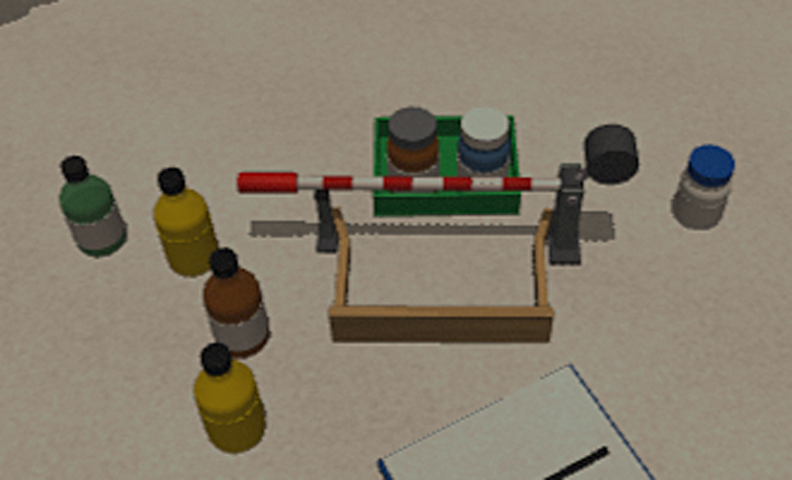

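View pics/c2.png

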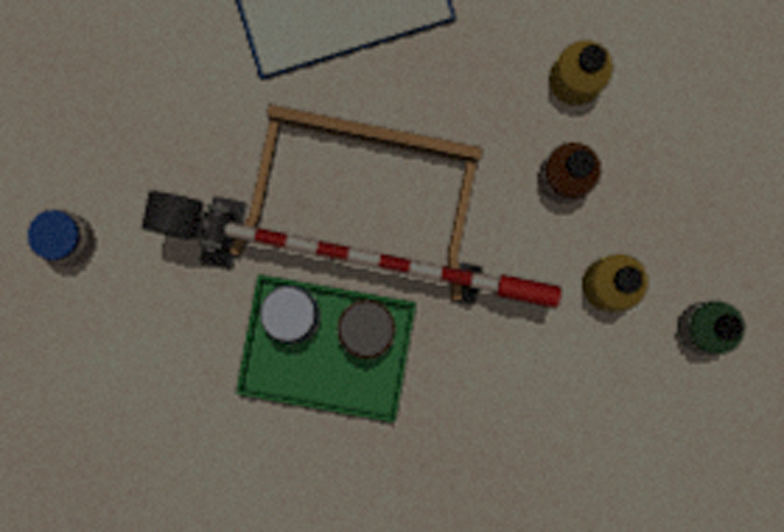

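The pictures show the guard arm with its red sleeve at scene (202,207), the tray at (277,203), and the dark counterweight at the left post. There are three similar bottles: yellow at scene (166,221), amber (the listed one) at about (188,257), and yellow at (182,296). One yellow bottle is close to the sleeve's free end. No other sleeve, arm or tray competes with the listed ones. Next I'll fit the geometry from depth.

```bash
python3 - <<'E'
from h import *
for cam in ("top","scene"):
    im=cv2.imread(f"pics/{cam}0.png");d=np.load(cam+"0.npy");P=cloud(cam,d)
    hsv=cv2.cvtColor(im,cv2.COLOR_BGR2HSV);H,S,V=[hsv[...,i].astype(int) for i in range(3)]
    ok=d>0;x,y,z=P[...,0],P[...,1],P[...,2]
    roi=ok&(x>400)&(x<800)&(y>-150)&(y<230)
    red=roi&((H<8)|(H>172))&(S>140)&(V>60)&(z>75)&(z<115)
    p=P[red];c=p[:,:2].mean(0);u=np.linalg.svd(p[:,:2]-c)[2][0];u*=-np.sign(u[1])
    s=(p[:,:2]-c)@u;print(cam,"boom n",len(p),"dir",u.round(3),"yaw(deg)",np.degrees(np.arctan2(u[0],-u[1])).round(2),"free end",(c+u*s.max()).round(1),"zmax",np.percentile(p[:,2],[5,50,95]).round(1))
    g=roi&(H>45)&(H<85)&(S>110)&(z>25)&(z<45)
    q=P[g][:,:2].astype(np.float32)
    print(" tray rect",cv2.minAreaRect(q),np.percentile(P[g][:,2],[50,95]))
    w=roi&(z>42)&(z<58)&(H>8)&(H<22)&(S>90)&(x>600)
    q=P[w][:,:2].astype(np.float32)
    if len(q)>20: print(" backstop",cv2.minAreaRect(q))
    k=roi&(z>108)&(z<135)&(x<600)
    n,l,st,ce=cv2.connectedComponentsWithStats(k.astype(np.uint8))
    for i in range(1,n):
        if st[i,4]>40:
            pp=P[l==i];print(" jar",cv2.minEnclosingCircle(pp[:,:2].astype(np.float32)),np.median(im[l==i],0))
    b=ok&(z>15)&(z<140)&(x>400)&(x<850)&((y<-145)|(y>240))
    n,l,st,ce=cv2.connectedComponentsWithStats(b.astype(np.uint8))
    for i in range(1,n):
        if st[i,4]>40:
            pp=P[l==i];print(" obj",pp.min(0).round(),pp.max(0).round())
E
```

```text
top boom n 315 dir [-0.205 -0.979] yaw(deg) -11.83 free end [ 555.8 -151.4] zmax [ 93.9  99.6 105.8]
 tray rect ((506.2991027832031, 61.02433776855469), (157.30064392089844, 118.59747314453125), 79.80773162841797) [36.38473632 41.51553091]
 backstop ((705.9393310546875, 45.83648681640625), (118.13420867919922, 254.43165588378906), 19.61070442199707)
 jar ((537.9369506835938, 93.84756469726562), 24.368261337280273) [120. 116. 114.]
 jar ((523.9678955078125, 20.339963912963867), 24.777265548706055) [59. 63. 66.]
 obj [710. 530.  15.] [850. 700. 140.]
 obj [ 734. -715.   15.] [ 850. -484.  140.]
 obj [ 748. -218.   15.] [ 800. -166.  138.]
 obj [ 649. -205.   16.] [ 702. -153.  140.]
 obj [587. 292.  15.] [640. 343.  97.]
 obj [ 541. -249.   15.] [ 594. -196.  139.]
 obj [ 545. -164.   91.] [ 567. -145.  108.]
 obj [ 500. -340.   17.] [ 549. -290.  132.]
scene boom n 386 dir [-0.197 -0.98 ] yaw(deg) -11.38 free end [ 562.2 -149.5] zmax [ 90.4  96.3 101. ]
 tray rect ((509.3271179199219, 60.68669128417969), (156.68289184570312, 122.25739288330078), 80.16244506835938) [32.91560629 36.51144651]
 backstop ((721.638427734375, 11.599678039550781), (211.90994262695312, 14.872970581054688), 78.33673858642578)
 jar ((527.00537109375, 19.989225387573242), 25.37915802001953) [69. 72. 74.]
 jar ((541.2359008789062, 94.19988250732422), 25.497312545776367) [138. 154. 150.]
 obj [591. 292.  15.] [645. 347.  89.]
 obj [ 513. -342.   15.] [ 555. -290.  123.]
 obj [ 555. -250.   15.] [ 807. -153.  133.]
 obj [728. 530.  15.] [850. 678. 140.]
 obj [ 552. -164.   83.] [ 570. -145.  103.]
 obj [803. 641. 107.] [834. 665. 124.]
 obj [ 782. -542.   15.] [ 850. -483.  131.]
```

```bash
cat >> h.py <<'E'
O=np.array([600.,50,0]);PHI=-11.6
BX=np.array([np.cos(np.radians(PHI)),np.sin(np.radians(PHI)),0]);BY=np.array([-BX[1],BX[0],0])
def bay(p): p=np.array(p)-O; return np.round([p@BX,p@BY,p[2]],1)
def ori(tilt,roll=0):   # tool z down, tilted forward into bay by tilt; roll about tool z
    z=np.sin(np.radians(tilt))*BX-np.cos(np.radians(tilt))*np.array([0,0,1]); x=BY; y=np.cross(z,x)
    return R.from_matrix(np.stack([x,y,z],1))*R.from_euler('z',roll,degrees=True)
def tcp(tipbay,tilt,roll=0):
    r=ori(tilt,roll); return O+tipbay[0]*BX+tipbay[1]*BY+np.array([0,0,tipbay[2]])-182*r.as_matrix()[:,2], r
def now():
    o=ctrl.get_obs(); r=R.from_rotvec(o["orientation"]); p=np.array(o["ee_pos"])
    print("t",round(float(o["t"]),2),"tcp",p.round(),"tip bay",bay(p+182*r.as_matrix()[:,2]),"q",np.round(o["qpos"],2),"F",np.round(o["ft_force"],1),"w",round(float(o["width"]),1)); return p,r
def plan(p,r,pt,rt,n=None):
    dr=(r.inv()*rt).as_rotvec(degrees=True)
    n=n or int(max(np.ceil(np.linalg.norm(pt-p)/40),np.ceil(np.linalg.norm(dr)/7.)))
    tw=dr/n
    for i in range(n):
        off=r.as_matrix().T@((pt-p)/(n-i)); print(i,(off/1000).round(4).tolist(),tw.round(2).tolist())
        p=p+r.as_matrix()@off; r=r*R.from_rotvec(tw,degrees=True)
    return pt,rt
E
python3 - <<'E'
from h import *
p,r=now()
a=plan(p,r,*tcp((-45,-172,190),45))
a=plan(*a,*tcp((-45,-172,40),45))
a=plan(*a,*tcp((-3,-172,40),45))
E
```

```text
t 1.1 tcp [ 207. -590.  405.] tip bay [-256.7 -705.9  222.6] q [-1.25  0.42  1.63 -0.    1.09 -0.02] F [ 0.3 -1.1 -0.8] w 87.6
0 [0.0247, -0.0297, 0.0061] [-2.92, 1.65, -3.99]
1 [0.0265, -0.0282, 0.0054] [-2.92, 1.65, -3.99]
2 [0.0283, -0.0265, 0.0048] [-2.92, 1.65, -3.99]
3 [0.0299, -0.0247, 0.0043] [-2.92, 1.65, -3.99]
4 [0.0315, -0.0228, 0.004] [-2.92, 1.65, -3.99]
5 [0.0329, -0.0208, 0.0038] [-2.92, 1.65, -3.99]
6 [0.0342, -0.0186, 0.0038] [-2.92, 1.65, -3.99]
7 [0.0353, -0.0164, 0.0039] [-2.92, 1.65, -3.99]
8 [0.0362, -0.0141, 0.0042] [-2.92, 1.65, -3.99]
9 [0.037, -0.0118, 0.0046] [-2.92, 1.65, -3.99]
10 [0.0376, -0.0094, 0.0051] [-2.92, 1.65, -3.99]
11 [0.038, -0.0071, 0.0058] [-2.92, 1.65, -3.99]
12 [0.0382, -0.0047, 0.0066] [-2.92, 1.65, -3.99]
13 [0.0383, -0.0024, 0.0075] [-2.92, 1.65, -3.99]
0 [0.0, -0.0265, 0.0265] [0.0, 0.0, 0.0]
1 [0.0, -0.0265, 0.0265] [0.0, 0.0, 0.0]
2 [0.0, -0.0265, 0.0265] [0.0, 0.0, 0.0]
3 [0.0, -0.0265, 0.0265] [0.0, 0.0, 0.0]
0 [-0.0, 0.0148, 0.0148] [0.0, 0.0, 0.0]
1 [-0.0, 0.0148, 0.0148] [0.0, 0.0, 0.0]
```

Request:
send_rows --rows '[{"offset":[0.025,-0.03,0.006],"twist":[-2.9,1.65,-4]},{"offset":[0.0265,-0.028,0.005],"twist":[-2.9,1.65,-4]},{"offset":[0.028,-0.0265,0.005],"twist":[-2.9,1.65,-4]},{"offset":[0.03,-0.025,0.004],"twist":[-2.9,1.65,-4]},{"offset":[0.0315,-0.023,0.004],"twist":[-2.9,1.65,-4]}]' --gripper 0

```text
t: 1.52
ee_pos: [273.8, -409.7, 374.2]
orientation: [2.714, 0.982, 0.272]
ft_force: [1.8, -0.5, 0.6]
width: 57.9
```

Request:
send_rows --rows '[{"offset":[0.033,-0.021,0.004],"twist":[-2.9,1.65,-4]},{"offset":[0.034,-0.0185,0.004],"twist":[-2.9,1.65,-4]},{"offset":[0.035,-0.0165,0.004],"twist":[-2.9,1.65,-4]},{"offset":[0.036,-0.014,0.004],"twist":[-2.9,1.65,-4]},{"offset":[0.037,-0.012,0.005],"twist":[-2.9,1.65,-4]}]'

```text
t: 1.93
ee_pos: [335.5, -233.1, 342.1]
orientation: [2.284, 1.327, 0.487]
ft_force: [1.0, 0.5, 0.3]
width: 24.4
```

```bash
python3 - <<'E'
from h import *
p,r=now()
a=plan(p,r,*tcp((-45,-172,190),45))
E
```

```text
t 1.93 tcp [ 335. -233.  342.] tip bay [-103.8 -348.2  190. ] q [-0.69  0.15  2.29  0.87  0.22 -0.98] F [1.  0.5 0.3] w 24.4
0 [0.0316, -0.007, 0.0039] [-2.24, 1.45, -3.15]
1 [0.0318, -0.0054, 0.0045] [-2.24, 1.45, -3.15]
2 [0.0319, -0.0038, 0.0051] [-2.24, 1.45, -3.15]
3 [0.0319, -0.0023, 0.0058] [-2.24, 1.45, -3.15]
4 [0.0319, -0.0008, 0.0065] [-2.24, 1.45, -3.15]
```

```bash
python3 - <<'E'
from h import *
p,r=now()
a=plan(p,r,*tcp((-50,-180,190),45,90),n=20)
E
```

```text
t 1.93 tcp [ 335. -233.  342.] tip bay [-103.8 -348.2  190. ] q [-0.69  0.15  2.29  0.87  0.22 -0.98] F [1.  0.5 0.3] w 24.4
0 [0.0074, -0.0018, 0.0009] [-0.15, 0.7, 3.69]
1 [0.0073, -0.0023, 0.001] [-0.15, 0.7, 3.69]
2 [0.0071, -0.0028, 0.001] [-0.15, 0.7, 3.69]
3 [0.0069, -0.0032, 0.0011] [-0.15, 0.7, 3.69]
4 [0.0067, -0.0037, 0.0012] [-0.15, 0.7, 3.69]
5 [0.0064, -0.0041, 0.0013] [-0.15, 0.7, 3.69]
6 [0.0061, -0.0045, 0.0013] [-0.15, 0.7, 3.69]
7 [0.0058, -0.0049, 0.0014] [-0.15, 0.7, 3.69]
8 [0.0055, -0.0052, 0.0014] [-0.15, 0.7, 3.69]
9 [0.0051, -0.0056, 0.0015] [-0.15, 0.7, 3.69]
10 [0.0047, -0.0059, 0.0015] [-0.15, 0.7, 3.69]
11 [0.0043, -0.0062, 0.0016] [-0.15, 0.7, 3.69]
12 [0.0039, -0.0065, 0.0016] [-0.15, 0.7, 3.69]
13 [0.0034, -0.0067, 0.0016] [-0.15, 0.7, 3.69]
14 [0.003, -0.0069, 0.0017] [-0.15, 0.7, 3.69]
15 [0.0025, -0.0071, 0.0017] [-0.15, 0.7, 3.69]
16 [0.002, -0.0072, 0.0017] [-0.15, 0.7, 3.69]
17 [0.0015, -0.0074, 0.0017] [-0.15, 0.7, 3.69]
18 [0.001, -0.0075, 0.0017] [-0.15, 0.7, 3.69]
19 [0.0005, -0.0075, 0.0017] [-0.15, 0.7, 3.69]
```

Request:
send_rows --rows '[{"offset":[0.007,-0.002,0.001],"twist":[-0.15,0.7,3.7]},{"offset":[0.007,-0.002,0.001],"twist":[-0.15,0.7,3.7]},{"offset":[0.007,-0.003,0.001],"twist":[-0.15,0.7,3.7]},{"offset":[0.007,-0.003,0.001],"twist":[-0.15,0.7,3.7]},{"offset":[0.0065,-0.0035,0.001],"twist":[-0.15,0.7,3.7]}]'

```text
t: 2.35
ee_pos: [348.6, -191.3, 335.8]
orientation: [2.503, 0.984, 0.681]
ft_force: [0.4, -0.2, -0.2]
width: 0.5
```

Request:
send_rows --rows '[{"offset":[0.0065,-0.004,0.001],"twist":[-0.15,0.7,3.7]},{"offset":[0.006,-0.0045,0.001],"twist":[-0.15,0.7,3.7]},{"offset":[0.006,-0.005,0.0015],"twist":[-0.15,0.7,3.7]},{"offset":[0.0055,-0.005,0.0015],"twist":[-0.15,0.7,3.7]},{"offset":[0.005,-0.0055,0.0015],"twist":[-0.15,0.7,3.7]}]'

```text
t: 2.77
ee_pos: [363.1, -154.0, 331.9]
orientation: [2.675, 0.574, 0.87]
ft_force: [0.2, -0.1, -0.8]
width: 0.1
```

```bash
python3 - <<'E'
from h import *
p,r=now()
a=plan(p,r,*tcp((-50,-180,190),45,90),n=10)
E
```

```text
t 2.77 tcp [ 363. -154.  332.] tip bay [ -77.9 -248.5  189.3] q [-0.49  0.16  2.34  1.67  0.17 -0.95] F [ 0.2 -0.1 -0.8] w 0.1
0 [0.0041, -0.0054, 0.0018] [-0.17, 0.64, 3.59]
1 [0.0037, -0.0056, 0.0018] [-0.17, 0.64, 3.59]
2 [0.0033, -0.0059, 0.0018] [-0.17, 0.64, 3.59]
3 [0.0029, -0.0061, 0.0018] [-0.17, 0.64, 3.59]
4 [0.0025, -0.0062, 0.0018] [-0.17, 0.64, 3.59]
5 [0.0021, -0.0064, 0.0018] [-0.17, 0.64, 3.59]
6 [0.0017, -0.0065, 0.0018] [-0.17, 0.64, 3.59]
7 [0.0013, -0.0066, 0.0018] [-0.17, 0.64, 3.59]
8 [0.0008, -0.0067, 0.0018] [-0.17, 0.64, 3.59]
9 [0.0004, -0.0067, 0.0018] [-0.17, 0.64, 3.59]
```

Request:
send_rows --rows '[{"offset":[0.004,-0.0055,0.002],"twist":[-0.15,0.65,3.6]},{"offset":[0.0035,-0.0055,0.002],"twist":[-0.15,0.65,3.6]},{"offset":[0.0035,-0.006,0.002],"twist":[-0.15,0.65,3.6]},{"offset":[0.003,-0.006,0.002],"twist":[-0.15,0.65,3.6]},{"offset":[0.0025,-0.006,0.002],"twist":[-0.15,0.65,3.6]}]'

```text
t: 3.18
ee_pos: [377.8, -121.4, 325.5]
orientation: [2.78, 0.135, 1.037]
ft_force: [-0.9, 0.9, 0.4]
width: 0.4
```

Request:
send_rows --rows '[{"offset":[0.002,-0.0065,0.002],"twist":[-0.15,0.65,3.6]},{"offset":[0.0015,-0.0065,0.002],"twist":[-0.15,0.65,3.6]},{"offset":[0.0015,-0.0065,0.002],"twist":[-0.15,0.65,3.6]},{"offset":[0.001,-0.0065,0.002],"twist":[-0.15,0.65,3.6]},{"offset":[0.0005,-0.0065,0.002],"twist":[-0.15,0.65,3.6]}]'

```text
t: 3.6
ee_pos: [393.0, -89.2, 319.8]
orientation: [2.817, -0.335, 1.187]
ft_force: [-0.1, 0.4, 0.7]
width: 0.6
```

```bash
python3 - <<'E'
from h import *
p,r=now()
a=plan(p,r,*tcp((-50,-180,40),45,90),n=10)
a=plan(*a,*tcp((-3,-180,40),45,90),n=5)
E
```

```text
t 3.6 tcp [393. -89. 320.] tip bay [ -44.8 -178.1  192.4] q [-0.27  0.22  2.37  2.95  0.24 -1.4 ] F [-0.1  0.4  0.7] w 0.6
0 [-0.0111, 0.0006, 0.0103] [0.0, -0.06, -0.19]
1 [-0.011, 0.0005, 0.0103] [0.0, -0.06, -0.19]
2 [-0.011, 0.0005, 0.0103] [0.0, -0.06, -0.19]
3 [-0.011, 0.0005, 0.0103] [0.0, -0.06, -0.19]
4 [-0.011, 0.0004, 0.0103] [0.0, -0.06, -0.19]
5 [-0.011, 0.0004, 0.0104] [0.0, -0.06, -0.19]
6 [-0.011, 0.0003, 0.0104] [0.0, -0.06, -0.19]
7 [-0.011, 0.0003, 0.0104] [0.0, -0.06, -0.19]
8 [-0.011, 0.0003, 0.0104] [0.0, -0.06, -0.19]
9 [-0.011, 0.0002, 0.0104] [0.0, -0.06, -0.19]
0 [0.0066, 0.0, 0.0066] [0.0, 0.0, 0.0]
1 [0.0066, 0.0, 0.0066] [0.0, 0.0, 0.0]
2 [0.0066, 0.0, 0.0066] [0.0, 0.0, 0.0]
3 [0.0066, 0.0, 0.0066] [0.0, 0.0, 0.0]
4 [0.0066, 0.0, 0.0066] [0.0, 0.0, 0.0]
```

Request:
send_rows --rows '[{"offset":[-0.011,0.0005,0.0105],"twist":[0,0,-0.2]},{"offset":[-0.011,0.0005,0.0105],"twist":[0,0,-0.2]},{"offset":[-0.011,0.0005,0.0105],"twist":[0,0,-0.2]},{"offset":[-0.011,0.0005,0.0105],"twist":[0,0,-0.2]},{"offset":[-0.011,0.0005,0.0105],"twist":[0,0,-0.2]}]'

```text
t: 4.02
ee_pos: [395.3, -89.4, 245.4]
orientation: [2.805, -0.31, 1.203]
ft_force: [-0.6, -1.0, -0.5]
width: 0.3
```

Request:
send_rows --rows '[{"offset":[-0.011,0.0005,0.0105],"twist":[0,0,-0.2]},{"offset":[-0.011,0.0005,0.0105],"twist":[0,0,-0.2]},{"offset":[-0.011,0.0,0.0105],"twist":[0,0,-0.2]},{"offset":[-0.011,0.0,0.0105],"twist":[0,0,-0.2]},{"offset":[-0.011,0.0,0.0105],"twist":[0,0,-0.2]}]'

```text
t: 4.43
ee_pos: [397.1, -90.5, 166.4]
orientation: [2.798, -0.283, 1.205]
ft_force: [-0.3, -0.1, 0.2]
width: 0.5
```

```bash
python3 - <<'E'
from h import *
p,r=now()
a=plan(p,r,*tcp((-3,-180,40),45,90),n=5)
im,d=optics.get_image("scene");cv2.imwrite("pics/s1.png",cv2.resize(im[130:330,90:420],None,fx=2.4,fy=2.4))
E
```

```text
t 4.43 tcp [397. -90. 166.] tip bay [ -38.3 -178.6   41.3] q [-0.27  0.7   2.38  3.07  0.75 -1.57] F [-0.3 -0.1  0.2] w 0.5
0 [0.0057, 0.0003, 0.0053] [0.02, -0.32, 0.02]
1 [0.0057, 0.0003, 0.0053] [0.02, -0.32, 0.02]
2 [0.0057, 0.0003, 0.0053] [0.02, -0.32, 0.02]
3 [0.0058, 0.0003, 0.0052] [0.02, -0.32, 0.02]
4 [0.0058, 0.0003, 0.0052] [0.02, -0.32, 0.02]
```

View pics/s1.png

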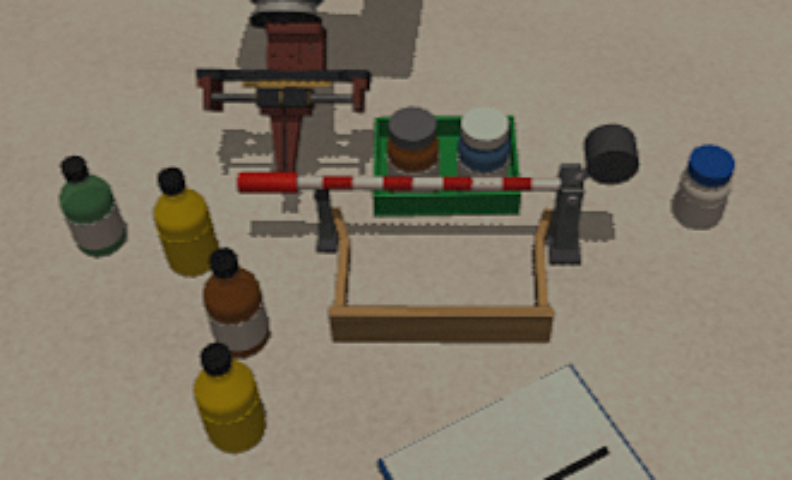

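Scene view: the fingertip is just behind the sleeve, at about pixel (210,203), and clear of the tray and the yellow bottle. Next I slide it under the sleeve.

Request:
send_rows --rows '[{"offset":[0.007,0.0005,0.006],"twist":[0,-0.3,0]},{"offset":[0.007,0.0005,0.006],"twist":[0,-0.3,0]},{"offset":[0.007,0.0005,0.006],"twist":[0,-0.3,0]},{"offset":[0.007,0.0005,0.006],"twist":[0,-0.3,0]},{"offset":[0.006,0.0005,0.005],"twist":[0,-0.3,0]}]'

```text
t: 4.9
ee_pos: [440.3, -101.9, 166.9]
orientation: [2.825, -0.286, 1.151]
ft_force: [0.5, -0.2, 0.8]
width: 0.3
```

```bash
python3 - <<'E'
from h import *
p,r=now()
a=(p,r)
N=30
for k in range(1,N+1):
    th=0.9*k/N; t=45+25*k/N; T=np.radians(t)
    C=np.array([-21*np.cos(T),130-310*np.cos(th),90+310*np.sin(th)-21*np.sin(T)])
    tip=C+30*np.array([np.sin(T),0,-np.cos(T)])
    a=plan(*a,*tcp(tip,t,90),n=1)
E
```

```text
t 4.9 tcp [ 440. -102.  167.] tip bay [   1.3 -181.1   36.7] q [-0.27  0.68  2.29  3.06  0.6  -1.55] F [ 0.5 -0.2  0.8] w 0.3
0 [0.0179, -0.001, -0.0151] [0.06, 1.51, 0.05]
0 [0.0045, -0.0004, -0.0062] [-0.0, 0.83, 0.0]
0 [0.0045, -0.0007, -0.006] [-0.0, 0.83, 0.0]
0 [0.0046, -0.001, -0.0059] [0.0, 0.83, 0.0]
0 [0.0047, -0.0013, -0.0058] [0.0, 0.83, -0.0]
0 [0.0047, -0.0015, -0.0057] [0.0, 0.83, -0.0]
0 [0.0048, -0.0018, -0.0055] [-0.0, 0.83, 0.0]
0 [0.0048, -0.0021, -0.0054] [0.0, 0.83, 0.0]
0 [0.0049, -0.0023, -0.0053] [-0.0, 0.83, 0.0]
0 [0.0049, -0.0026, -0.0051] [-0.0, 0.83, -0.0]
0 [0.0049, -0.0029, -0.005] [0.0, 0.83, 0.0]
0 [0.0049, -0.0031, -0.0048] [-0.0, 0.83, -0.0]
0 [0.0049, -0.0034, -0.0046] [0.0, 0.83, 0.0]
0 [0.0049, -0.0037, -0.0045] [-0.0, 0.83, -0.0]
0 [0.0048, -0.0039, -0.0043] [0.0, 0.83, 0.0]
0 [0.0048, -0.0042, -0.0041] [-0.0, 0.83, -0.0]
0 [0.0048, -0.0044, -0.004] [0.0, 0.83, 0.0]
0 [0.0047, -0.0047, -0.0038] [-0.0, 0.83, -0.0]
0 [0.0046, -0.0049, -0.0036] [-0.0, 0.83, -0.0]
0 [0.0046, -0.0051, -0.0035] [0.0, 0.83, 0.0]
0 [0.0045, -0.0054, -0.0033] [-0.0, 0.83, 0.0]
0 [0.0044, -0.0056, -0.0031] [0.0, 0.83, -0.0]
0 [0.0043, -0.0058, -0.0029] [0.0, 0.83, 0.0]
0 [0.0042, -0.006, -0.0028] [-0.0, 0.83, -0.0]
0 [0.004, -0.0062, -0.0026] [-0.0, 0.83, 0.0]
0 [0.0039, -0.0064, -0.0024] [-0.0, 0.83, 0.0]
0 [0.0038, -0.0066, -0.0023] [0.0, 0.83, -0.0]
0 [0.0036, -0.0068, -0.0021] [-0.0, 0.83, 0.0]
0 [0.0035, -0.007, -0.0019] [-0.0, 0.83, -0.0]
0 [0.0033, -0.0072, -0.0018] [0.0, 0.83, 0.0]
```

Request:
send_rows --rows '[{"offset":[0.004,0,-0.0035],"twist":[0,0.3,0]},{"offset":[0.004,0,-0.0035],"twist":[0,0.3,0]},{"offset":[0.004,0,-0.0035],"twist":[0,0.3,0]},{"offset":[0.004,0,-0.004],"twist":[0,0.8,0]},{"offset":[0.0045,-0.0005,-0.005],"twist":[0,0.8,0]}]'

```text
t: 5.32
ee_pos: [440.3, -101.4, 198.2]
orientation: [2.795, -0.284, 1.211]
ft_force: [-1.8, -0.6, -1.4]
width: 0.4
```

Request:
send_rows --rows '[{"offset":[0.0045,-0.0005,-0.006],"twist":[0,0.8,0]},{"offset":[0.0045,-0.001,-0.006],"twist":[0,0.8,0]},{"offset":[0.0045,-0.001,-0.006],"twist":[0,0.8,0]},{"offset":[0.0045,-0.0015,-0.006],"twist":[0,0.8,0]},{"offset":[0.0045,-0.0015,-0.0055],"twist":[0,0.8,0]}]'

```text
t: 5.73
ee_pos: [433.2, -93.8, 239.2]
orientation: [2.739, -0.278, 1.319]
ft_force: [0.2, 0.3, -1.1]
width: 0.2
```

```bash
cat > arc.py <<'E'
from h import *
import sys
p,r=now();a=(p,r);th0,th1,t0,t1=map(float,sys.argv[1:5]);N=int(sys.argv[5])
f=r.as_matrix()[:,2];C=bay(p+152*f);print("tilt",np.degrees(np.arccos(-f[2])).round(1),"theta~",np.arcsin((C[2]+19-90)/310).round(3))
for k in range(1,N+1):
    th=th0+(th1-th0)*k/N; t=t0+(t1-t0)*k/N; T=np.radians(t)
    C=np.array([-21*np.cos(T),130-310*np.cos(th),90+310*np.sin(th)-21*np.sin(T)])
    a=plan(*a,*tcp(C+30*np.array([np.sin(T),0,-np.cos(T)]),t,90),n=1)
E
python3 arc.py 0.2 0.9 51 70 20
python3 - <<'E'
from h import *
im,d=optics.get_image("scene");cv2.imwrite("pics/s2.png",cv2.resize(im[110:310,90:420],None,fx=2.4,fy=2.4))
E
```

```text
t 5.73 tcp [433. -94. 239.] tip bay [   7.8 -174.7  125.7] q [-0.25  0.51  2.33  3.08  0.6  -1.55] F [ 0.2  0.3 -1.1] w 0.2
tilt 51.4 theta~ 0.239
0 [0.0012, -0.003, 0.0013] [0.08, 0.52, 0.04]
0 [0.0058, -0.0027, -0.0061] [-0.0, 0.95, 0.0]
0 [0.0058, -0.0031, -0.0059] [-0.0, 0.95, 0.0]
0 [0.0058, -0.0034, -0.0057] [0.0, 0.95, -0.0]
0 [0.0058, -0.0038, -0.0055] [0.0, 0.95, 0.0]
0 [0.0058, -0.0041, -0.0053] [-0.0, 0.95, 0.0]
0 [0.0057, -0.0045, -0.0051] [0.0, 0.95, -0.0]
0 [0.0057, -0.0048, -0.0048] [-0.0, 0.95, 0.0]
0 [0.0056, -0.0052, -0.0046] [0.0, 0.95, -0.0]
0 [0.0055, -0.0055, -0.0044] [-0.0, 0.95, -0.0]
0 [0.0054, -0.0058, -0.0041] [-0.0, 0.95, 0.0]
0 [0.0053, -0.0061, -0.0039] [-0.0, 0.95, -0.0]
0 [0.0052, -0.0065, -0.0037] [0.0, 0.95, 0.0]
0 [0.0051, -0.0068, -0.0034] [-0.0, 0.95, -0.0]
0 [0.0049, -0.0071, -0.0032] [-0.0, 0.95, -0.0]
0 [0.0047, -0.0073, -0.003] [0.0, 0.95, 0.0]
0 [0.0046, -0.0076, -0.0028] [0.0, 0.95, 0.0]
0 [0.0044, -0.0079, -0.0025] [-0.0, 0.95, 0.0]
0 [0.0041, -0.0081, -0.0023] [-0.0, 0.95, -0.0]
0 [0.0039, -0.0084, -0.0021] [0.0, 0.95, 0.0]
```

View pics/s2.png

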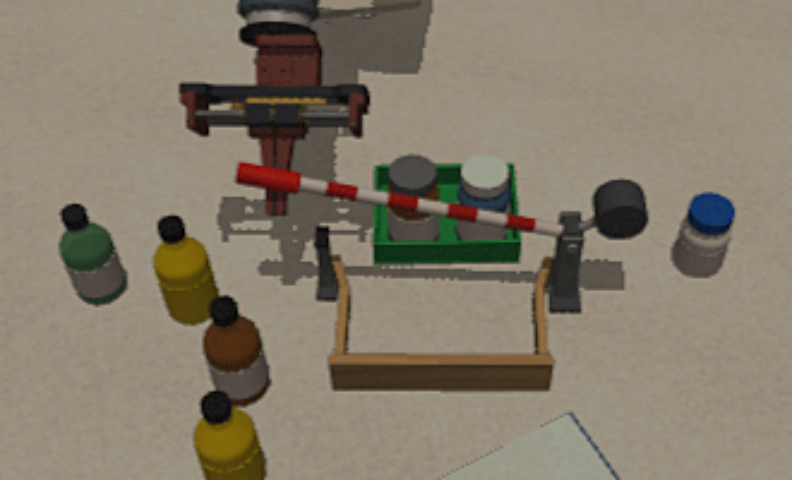

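The arm rides on the finger at about 0.24 rad, with the sleeve at picture (268,178). I continue along the arc.

Request:
send_rows --rows '[{"offset":[0.0055,-0.003,-0.006],"twist":[0,0.95,0]},{"offset":[0.006,-0.0035,-0.006],"twist":[0,0.95,0]},{"offset":[0.006,-0.004,-0.006],"twist":[0,0.95,0]},{"offset":[0.006,-0.0045,-0.0055],"twist":[0,0.95,0]},{"offset":[0.006,-0.0045,-0.0055],"twist":[0,0.95,0]}]'

```text
t: 6.2
ee_pos: [430.6, -72.0, 284.4]
orientation: [2.668, -0.274, 1.439]
ft_force: [-0.7, 0.2, -1.2]
width: 0.3
```

Request:
send_rows --rows '[{"offset":[0.006,-0.005,-0.005],"twist":[0,0.95,0]},{"offset":[0.0055,-0.005,-0.005],"twist":[0,0.95,0]},{"offset":[0.0055,-0.0055,-0.0045],"twist":[0,0.95,0]},{"offset":[0.0055,-0.006,-0.0045],"twist":[0,0.95,0]},{"offset":[0.0055,-0.006,-0.004],"twist":[0,0.95,0]}]'

```text
t: 6.62
ee_pos: [430.8, -40.6, 325.4]
orientation: [2.593, -0.264, 1.559]
ft_force: [0.3, -1.2, -0.4]
width: 0.3
```

```bash
python3 arc.py 0.55 0.95 61 70 10
```

```text
t 6.62 tcp [431. -41. 325.] tip bay [  13.2 -122.9  240.1] q [-0.09  0.3   2.36  3.31  0.61 -1.66] F [ 0.3 -1.2 -0.4] w 0.3
tilt 62.0 theta~ 0.632
0 [-0.007, 0.0048, 0.0078] [0.04, -0.15, -0.0]
0 [0.0066, -0.0071, -0.0044] [0.0, 0.9, -0.0]
0 [0.0064, -0.0075, -0.0042] [-0.0, 0.9, 0.0]
0 [0.0062, -0.0079, -0.0039] [0.0, 0.9, -0.0]
0 [0.006, -0.0083, -0.0036] [0.0, 0.9, 0.0]
0 [0.0057, -0.0086, -0.0033] [-0.0, 0.9, -0.0]
0 [0.0054, -0.009, -0.0031] [-0.0, 0.9, -0.0]
0 [0.0052, -0.0093, -0.0028] [0.0, 0.9, 0.0]
0 [0.0049, -0.0096, -0.0025] [-0.0, 0.9, 0.0]
0 [0.0045, -0.0099, -0.0023] [0.0, 0.9, 0.0]
```

Request:
send_rows --rows '[{"offset":[0.005,-0.006,-0.0035],"twist":[0,0.8,0]},{"offset":[0.005,-0.006,-0.003],"twist":[0,0.8,0]},{"offset":[0.005,-0.0065,-0.003],"twist":[0,0.8,0]},{"offset":[0.005,-0.0065,-0.003],"twist":[0,0.8,0]},{"offset":[0.0045,-0.007,-0.0025],"twist":[0,0.8,0]}]'

```text
t: 7.03
ee_pos: [434.3, -4.6, 359.4]
orientation: [2.523, -0.255, 1.663]
ft_force: [-0.2, -0.3, -0.7]
width: 0.4
```

Request:
send_rows --rows '[{"offset":[0.004,-0.007,-0.0025],"twist":[0,0.8,0]},{"offset":[0.004,-0.007,-0.0025],"twist":[0,0.8,0]},{"offset":[0.003,-0.006,-0.002],"twist":[0,0.5,0]},{"offset":[0.002,-0.004,-0.001],"twist":[0,0,0]},{"offset":[0.001,-0.002,0],"twist":[0,0,0]}]'

```text
t: 7.45
ee_pos: [437.1, 25.9, 381.0]
orientation: [2.481, -0.248, 1.727]
ft_force: [-0.3, 1.0, -0.5]
width: 0.7
```

Request:
send_rows --rows '[{"offset":[0,0,0],"twist":[0,0,0]},{"offset":[0,0,0],"twist":[0,0,0]},{"offset":[0,0,0],"twist":[0,0,0]},{"offset":[0,0,0],"twist":[0,0,0]},{"offset":[0,0,0],"twist":[0,0,0]}]'

```text
t: 7.87
ee_pos: [436.9, 26.8, 382.4]
orientation: [2.48, -0.247, 1.732]
ft_force: [0.6, -0.3, -0.2]
width: 0.6
```

```bash
python3 - <<'E'
from h import *
p,r=now()
im,d=optics.get_image("scene");cv2.imwrite("pics/s3.png",cv2.resize(im[0:300,90:420],None,fx=2,fy=2))
E
```

```text
t 7.87 tcp [437.  27. 382.] tip bay [ 15.8 -53.8 319.6] q [ 0.12  0.19  2.34  3.64  0.64 -1.87] F [ 0.6 -0.3 -0.2] w 0.6
```

View pics/s3.png

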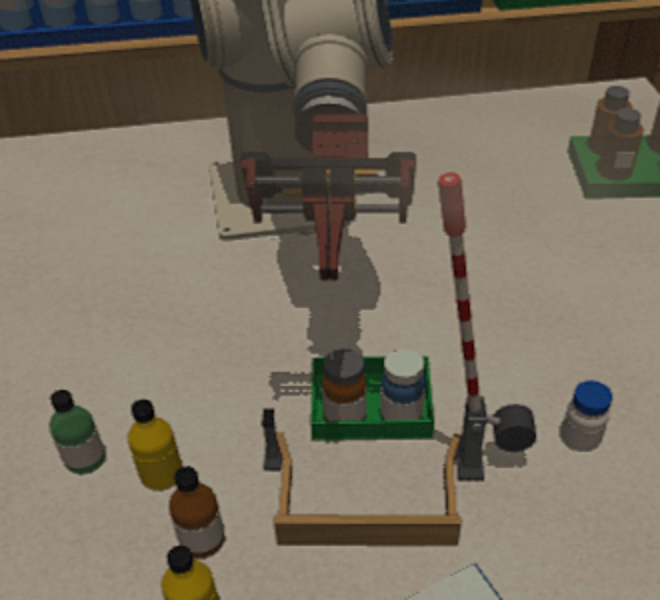

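The arm stands raised at its stop by itself, with the sleeve tip at scene (315,90) and the finger clear of it. Now I go around the right side, down and behind the tray, which keeps the wrist configuration away from its singularity.

```bash
python3 - <<'E'
from h import *
a=now()
a=plan(*a,*tcp((-45,-185,200),52,90),n=10)
print();a=plan(*a,*tcp((-45,-190,60),45,90),n=5)
E
```

```text
t 7.92 tcp [437.  27. 382.] tip bay [ 15.8 -53.8 319.6] q [ 0.12  0.19  2.34  3.64  0.64 -1.87] F [ 0.1  0.2 -0.4] w 0.4
0 [-0.0077, 0.013, -0.0008] [-0.06, -1.78, -0.01]
1 [-0.0077, 0.013, -0.0006] [-0.06, -1.78, -0.01]
2 [-0.0077, 0.013, -0.0003] [-0.06, -1.78, -0.01]
3 [-0.0078, 0.013, -0.0001] [-0.06, -1.78, -0.01]
4 [-0.0078, 0.013, 0.0002] [-0.06, -1.78, -0.01]
5 [-0.0077, 0.013, 0.0004] [-0.06, -1.78, -0.01]
6 [-0.0077, 0.013, 0.0007] [-0.06, -1.78, -0.01]
7 [-0.0077, 0.013, 0.0009] [-0.06, -1.78, -0.01]
8 [-0.0077, 0.013, 0.0012] [-0.06, -1.78, -0.01]
9 [-0.0076, 0.013, 0.0014] [-0.06, -1.78, -0.01]

0 [-0.0176, 0.001, 0.0175] [0.0, -1.4, -0.0]
1 [-0.0172, 0.001, 0.0179] [0.0, -1.4, -0.0]
2 [-0.0168, 0.001, 0.0184] [0.0, -1.4, -0.0]
3 [-0.0163, 0.001, 0.0188] [0.0, -1.4, -0.0]
4 [-0.0158, 0.001, 0.0191] [0.0, -1.4, -0.0]
```

Request:
send_rows --rows '[{"offset":[-0.008,0.013,-0.0005],"twist":[0,-1.8,0]},{"offset":[-0.008,0.013,-0.0005],"twist":[0,-1.8,0]},{"offset":[-0.008,0.013,-0.0005],"twist":[0,-1.8,0]},{"offset":[-0.008,0.013,0],"twist":[0,-1.8,0]},{"offset":[-0.008,0.013,0],"twist":[0,-1.8,0]}]'

```text
t: 8.33
ee_pos: [407.5, -34.5, 345.3]
orientation: [2.623, -0.257, 1.535]
ft_force: [0.6, 0.0, -0.2]
width: 0.6
```

Request:
send_rows --rows '[{"offset":[-0.008,0.013,0.0005],"twist":[0,-1.8,0]},{"offset":[-0.008,0.013,0.0005],"twist":[0,-1.8,0]},{"offset":[-0.008,0.013,0.001],"twist":[0,-1.8,0]},{"offset":[-0.008,0.013,0.001],"twist":[0,-1.8,0]},{"offset":[-0.008,0.013,0.0015],"twist":[0,-1.8,0]}]'

```text
t: 8.75
ee_pos: [375.2, -98.2, 306.7]
orientation: [2.753, -0.272, 1.317]
ft_force: [0.2, 0.5, 0.9]
width: 0.6
```

Request:
send_rows --rows '[{"offset":[-0.0175,0.001,0.0175],"twist":[0,-1.4,0]},{"offset":[-0.017,0.001,0.018],"twist":[0,-1.4,0]},{"offset":[-0.017,0.001,0.018],"twist":[0,-1.4,0]},{"offset":[-0.0165,0.001,0.019],"twist":[0,-1.4,0]},{"offset":[-0.016,0.001,0.019],"twist":[0,-1.4,0]}]'

```text
t: 9.17
ee_pos: [387.0, -109.3, 181.6]
orientation: [2.83, -0.289, 1.155]
ft_force: [0.3, -1.1, -0.1]
width: 0.4
```

```bash
python3 - <<'E'
from h import *
a=now()
a=plan(*a,*tcp((-182,-190,40),18,90),n=10)
print();a=plan(*a,*tcp((-182,-9,20),18,90),n=10)
E
```

```text
t 9.17 tcp [ 387. -109.  182.] tip bay [ -49.3 -198.1   51.5] q [-0.34  0.64  2.39  2.98  0.67 -1.54] F [ 0.3 -1.1 -0.1] w 0.4
0 [-0.0022, -0.0009, -0.0066] [-0.03, -2.64, -0.01]
1 [-0.0025, -0.0009, -0.0064] [-0.03, -2.64, -0.01]
2 [-0.0028, -0.0009, -0.0063] [-0.03, -2.64, -0.01]
3 [-0.0031, -0.0009, -0.0062] [-0.03, -2.64, -0.01]
4 [-0.0034, -0.0009, -0.006] [-0.03, -2.64, -0.01]
5 [-0.0036, -0.0009, -0.0059] [-0.03, -2.64, -0.01]
6 [-0.0039, -0.0009, -0.0057] [-0.03, -2.64, -0.01]
7 [-0.0042, -0.0009, -0.0055] [-0.03, -2.64, -0.01]
8 [-0.0044, -0.0009, -0.0053] [-0.03, -2.64, -0.01]
9 [-0.0047, -0.0009, -0.0051] [-0.03, -2.64, -0.01]

0 [-0.0006, -0.0181, 0.0019] [0.0, 0.0, 0.0]
1 [-0.0006, -0.0181, 0.0019] [0.0, 0.0, 0.0]
2 [-0.0006, -0.0181, 0.0019] [0.0, 0.0, 0.0]
3 [-0.0006, -0.0181, 0.0019] [0.0, 0.0, 0.0]
4 [-0.0006, -0.0181, 0.0019] [0.0, 0.0, 0.0]
5 [-0.0006, -0.0181, 0.0019] [0.0, 0.0, 0.0]
6 [-0.0006, -0.0181, 0.0019] [0.0, 0.0, 0.0]
7 [-0.0006, -0.0181, 0.0019] [0.0, 0.0, 0.0]
8 [-0.0006, -0.0181, 0.0019] [0.0, 0.0, 0.0]
9 [-0.0006, -0.0181, 0.0019] [0.0, 0.0, 0.0]
```

```bash
python3 - <<'E'
from h import *
a=now()
a=plan(*a,*tcp((-160,-135,45),20,90),n=10)
print();a=plan(*a,*tcp((-182,-9,35),18,90),n=10)
E
```

```text
t 9.17 tcp [ 387. -109.  182.] tip bay [ -49.3 -198.1   51.5] q [-0.34  0.64  2.39  2.98  0.67 -1.54] F [ 0.3 -1.1 -0.1] w 0.4
0 [-0.0009, -0.0064, -0.0056] [-0.03, -2.44, -0.01]
1 [-0.0011, -0.0064, -0.0056] [-0.03, -2.44, -0.01]
2 [-0.0013, -0.0064, -0.0055] [-0.03, -2.44, -0.01]
3 [-0.0016, -0.0064, -0.0055] [-0.03, -2.44, -0.01]
4 [-0.0018, -0.0064, -0.0054] [-0.03, -2.44, -0.01]
5 [-0.002, -0.0064, -0.0053] [-0.03, -2.44, -0.01]
6 [-0.0023, -0.0064, -0.0052] [-0.03, -2.44, -0.01]
7 [-0.0025, -0.0064, -0.0051] [-0.03, -2.44, -0.01]
8 [-0.0027, -0.0064, -0.005] [-0.03, -2.44, -0.01]
9 [-0.0029, -0.0064, -0.0049] [-0.03, -2.44, -0.01]

0 [-0.0018, -0.0126, 0.0002] [0.0, -0.2, 0.0]
1 [-0.0018, -0.0126, 0.0002] [0.0, -0.2, 0.0]
2 [-0.0018, -0.0126, 0.0002] [0.0, -0.2, 0.0]
3 [-0.0018, -0.0126, 0.0002] [0.0, -0.2, 0.0]
4 [-0.0018, -0.0126, 0.0002] [0.0, -0.2, 0.0]
5 [-0.0018, -0.0126, 0.0002] [0.0, -0.2, 0.0]
6 [-0.0018, -0.0126, 0.0002] [0.0, -0.2, 0.0]
7 [-0.0018, -0.0126, 0.0002] [0.0, -0.2, 0.0]
8 [-0.0018, -0.0126, 0.0002] [0.0, -0.2, 0.0]
9 [-0.0018, -0.0126, 0.0003] [0.0, -0.2, 0.0]
```

Request:
send_rows --rows '[{"offset":[-0.001,-0.006,-0.0055],"twist":[0,-2.4,0]},{"offset":[-0.001,-0.006,-0.0055],"twist":[0,-2.4,0]},{"offset":[-0.0015,-0.006,-0.0055],"twist":[0,-2.4,0]},{"offset":[-0.0015,-0.006,-0.0055],"twist":[0,-2.4,0]},{"offset":[-0.002,-0.0065,-0.0055],"twist":[0,-2.4,0]}]'

```text
t: 9.58
ee_pos: [368.9, -75.8, 187.2]
orientation: [2.971, -0.312, 0.809]
ft_force: [-0.7, -0.6, 0.0]
width: 0.1
```

Request:
send_rows --rows '[{"offset":[-0.002,-0.0065,-0.0055],"twist":[0,-2.4,0]},{"offset":[-0.0025,-0.0065,-0.005],"twist":[0,-2.4,0]},{"offset":[-0.0025,-0.0065,-0.005],"twist":[0,-2.4,0]},{"offset":[-0.003,-0.0065,-0.005],"twist":[0,-2.4,0]},{"offset":[-0.003,-0.0065,-0.005],"twist":[0,-2.4,0]}]'

```text
t: 10.0
ee_pos: [346.9, -37.5, 194.6]
orientation: [3.053, -0.324, 0.52]
ft_force: [1.1, -0.3, -0.6]
width: 0.8
```

```bash
python3 - <<'E'
from h import *
a=now()
print();a=plan(*a,*tcp((-180,-9,30),18,90),n=10)
E
```

```text
t 10.0 tcp [347. -37. 195.] tip bay [-170.2 -135.7   22.8] q [-0.14  0.51  2.41  3.3   0.11 -1.65] F [ 1.1 -0.3 -0.6] w 0.8

0 [-0.0004, -0.0128, -0.0009] [-0.03, -0.13, -0.06]
1 [-0.0004, -0.0128, -0.0009] [-0.03, -0.13, -0.06]
2 [-0.0004, -0.0128, -0.0009] [-0.03, -0.13, -0.06]
3 [-0.0004, -0.0128, -0.0009] [-0.03, -0.13, -0.06]
4 [-0.0004, -0.0128, -0.001] [-0.03, -0.13, -0.06]
5 [-0.0004, -0.0128, -0.001] [-0.03, -0.13, -0.06]
6 [-0.0003, -0.0128, -0.001] [-0.03, -0.13, -0.06]
7 [-0.0003, -0.0128, -0.001] [-0.03, -0.13, -0.06]
8 [-0.0003, -0.0128, -0.001] [-0.03, -0.13, -0.06]
9 [-0.0003, -0.0128, -0.001] [-0.03, -0.13, -0.06]
```

```bash
python3 - <<'E'
from h import *
a=now()
print();a=plan(*a,*tcp((-180,-9,20),28,90),n=10)
E
```

```text
t 10.0 tcp [347. -37. 195.] tip bay [-170.2 -135.7   22.8] q [-0.14  0.51  2.41  3.3   0.11 -1.65] F [ 1.1 -0.3 -0.6] w 0.8

0 [-0.0039, -0.0127, 0.0002] [-0.03, 0.87, -0.06]
1 [-0.0039, -0.0127, 0.0002] [-0.03, 0.87, -0.06]
2 [-0.0039, -0.0127, 0.0001] [-0.03, 0.87, -0.06]
3 [-0.0039, -0.0127, 0.0] [-0.03, 0.87, -0.06]
4 [-0.0039, -0.0127, -0.0] [-0.03, 0.87, -0.06]
5 [-0.0038, -0.0127, -0.0001] [-0.03, 0.87, -0.06]
6 [-0.0038, -0.0127, -0.0002] [-0.03, 0.87, -0.06]
7 [-0.0038, -0.0127, -0.0002] [-0.03, 0.87, -0.06]
8 [-0.0038, -0.0128, -0.0003] [-0.03, 0.87, -0.06]
9 [-0.0038, -0.0128, -0.0004] [-0.03, 0.87, -0.06]
```

Request:
send_rows --rows '[{"offset":[-0.004,-0.0125,0],"twist":[0,0.9,0]},{"offset":[-0.004,-0.0125,0],"twist":[0,0.9,0]},{"offset":[-0.004,-0.0125,0],"twist":[0,0.9,0]},{"offset":[-0.004,-0.0125,0],"twist":[0,0.9,0]},{"offset":[-0.004,-0.0125,0],"twist":[0,0.9,0]}]'

```text
t: 10.42
ee_pos: [341.3, 28.4, 187.3]
orientation: [3.019, -0.33, 0.641]
ft_force: [0.8, -0.8, 0.4]
width: 0.4
```

```bash
python3 - <<'E'
from h import *
a=now()
print();a=plan(*a,*tcp((-180,-9,20),28,90),n=5)
E
```

```text
t 10.42 tcp [341.  28. 187.] tip bay [-175.2  -73.    21. ] q [ 0.09  0.54  2.44  3.6   0.26 -1.73] F [ 0.8 -0.8  0.4] w 0.4

0 [-0.0037, -0.0128, -0.0001] [-0.01, 0.81, -0.18]
1 [-0.0037, -0.0128, -0.0002] [-0.01, 0.81, -0.18]
2 [-0.0037, -0.0128, -0.0002] [-0.01, 0.81, -0.18]
3 [-0.0036, -0.0128, -0.0003] [-0.01, 0.81, -0.18]
4 [-0.0036, -0.0128, -0.0003] [-0.01, 0.81, -0.18]
```

Request:
send_rows --rows '[{"offset":[-0.0035,-0.013,0],"twist":[0,0.8,-0.2]},{"offset":[-0.0035,-0.013,0],"twist":[0,0.8,-0.2]},{"offset":[-0.0035,-0.013,0],"twist":[0,0.8,-0.2]},{"offset":[-0.0035,-0.013,0],"twist":[0,0.8,-0.2]},{"offset":[-0.0035,-0.013,0],"twist":[0,0.8,-0.2]}]' --gripper 0.087

```text
t: 10.83
ee_pos: [340.0, 97.7, 178.9]
orientation: [2.984, -0.303, 0.748]
ft_force: [-0.9, 0.4, -0.5]
width: 30.1
```

Request:
send_rows --rows '[{"offset":[0,0,0],"twist":[0,0,0]},{"offset":[0,0,0],"twist":[0,0,0]},{"offset":[0,0,0],"twist":[0,0,0]},{"offset":[0,0,0],"twist":[0,0,0]},{"offset":[0,0,0],"twist":[0,0,0]}]'

```text
t: 11.25
ee_pos: [340.5, 98.1, 178.4]
orientation: [2.984, -0.3, 0.747]
ft_force: [-0.2, 1.0, -0.4]
width: 63.7
```

```bash
python3 - <<'E'
from h import *
a=now()
im,d=optics.get_image("top");cv2.imwrite("pics/t2.png",cv2.resize(im[150:350,150:430],None,fx=2.8,fy=2.8));cv2.imwrite("pics/top1.png",im);np.save("top1.npy",d)
# same green-mask tray fit, scene view (top may be occluded)
for cam in ("scene","top"):
    im,d=optics.get_image(cam);P=cloud(cam,d);hsv=cv2.cvtColor(im,cv2.COLOR_BGR2HSV)
    g=(d>0)&(hsv[...,0]>45)&(hsv[...,0]<85)&(hsv[...,1]>110)&(P[...,2]>25)&(P[...,2]<45)&(P[...,0]>400)&(P[...,0]<800)&(abs(P[...,1]-50)<150)
    q=P[g]; B=np.stack([(q-O)@BX,(q-O)@BY],1).astype(np.float32); print(cam,cv2.minAreaRect(B))
a=plan(*a,*tcp((-165,-9,17),28,90),n=5)
E
```

```text
t 11.25 tcp [340.  98. 178.] tip bay [-178.1   -5.2   17.9] q [ 0.33  0.58  2.42  3.86  0.38 -1.77] F [-0.2  1.  -0.4] w 63.7
scene ((-90.89259338378906, -7.8546905517578125), (122.46724700927734, 157.06631469726562), 1.334326148033142)
top ((-86.86314392089844, 9.756378173828125), (133.40338134765625, 192.3779754638672), 1.4095344543457031)
0 [0.0023, 0.0008, 0.0014] [0.01, -0.03, 0.03]
1 [0.0023, 0.0008, 0.0014] [0.01, -0.03, 0.03]
2 [0.0023, 0.0008, 0.0014] [0.01, -0.03, 0.03]
3 [0.0023, 0.0008, 0.0014] [0.01, -0.03, 0.03]
4 [0.0023, 0.0008, 0.0014] [0.01, -0.03, 0.03]
```

View pics/t2.png

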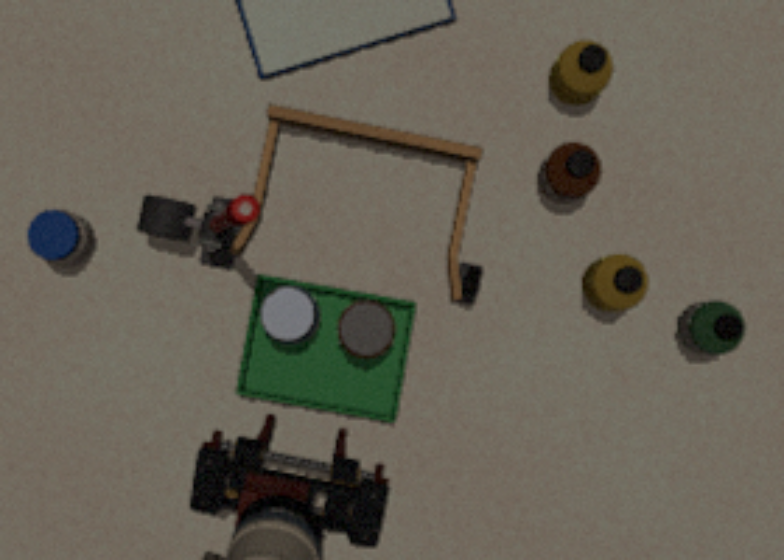

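Top view: the fingers are behind the tray's rear wall and everything else is untouched. The tray looks slightly left of the bay's middle, which disagrees with my bay frame, so I'll fit the guides.

```bash
python3 - <<'E'
from h import *
def comp(P,m,name,cam):
    q=P[m];B=np.stack([(q-O)@BX,(q-O)@BY,q[:,2]],1)
    for nm,s in (("L",1),("R",-1)):
        k=B[(B[:,1]*s>60)&(B[:,1]*s<150)&(B[:,0]>25)&(B[:,0]<110)&(B[:,2]>20)]
        if len(k)>10:
            f=np.polyfit(k[:,0],k[:,1],1);print(cam,nm,len(k),"y pct",np.percentile(k[:,1],[5,50,95]).round(1),"slope deg",np.degrees(f[0]).round(2),"z",np.median(k[:,2]).round(1))
    k=B[(B[:,0]>105)&(B[:,0]<150)&(B[:,2]>40)]
    if len(k)>10:
        f=np.polyfit(k[:,1],k[:,0],1);print(cam,"back",len(k),"y",np.percentile(k[:,1],[1,99]).round(1),"x",np.percentile(k[:,0],[5,50,95]).round(1),"slope",np.degrees(f[0]).round(2),"z",np.median(k[:,2]).round(1))
for cam in ("top","scene"):
    im,d=(cv2.imread("pics/top1.png"),np.load("top1.npy")) if cam=="top" else optics.get_image("scene")
    P=cloud(cam,d);h=cv2.cvtColor(im,cv2.COLOR_BGR2HSV)
    m=(d>0)&(h[...,0]>7)&(h[...,0]<24)&(h[...,1]>100)&(P[...,2]>15)
    comp(P,m,"wood",cam)
    g=(d>0)&(h[...,0]>45)&(h[...,0]<85)&(h[...,1]>110)&(P[...,2]>30)&(P[...,0]>400)&(P[...,0]<800)&(abs(P[...,1]-50)<110)&(P[...,2]<45)
    q=P[g];B=np.stack([(q-O)@BX,(q-O)@BY],1);k=B[(B[:,0]>-130)&(B[:,0]<-50)]
    print(cam,"tray y range",np.percentile(k[:,1],[1,99]).round(1),"x",np.percentile(B[:,0],[1,99]).round(1))
E
```

```text
top L 91 y pct [82.7 87.1 91.2] slope deg 0.46 z 32.6
top R 92 y pct [-117.1 -113.3 -109.9] slope deg -0.22 z 32.0
top back 795 y [-228.9  659.3] x [108.4 122.4 141.9] slope 0.15 z 89.4
top tray y range [-87.   70.5] x [-153.7  -34.4]
scene L 108 y pct [83.4 87.7 92.2] slope deg -0.58 z 30.0
scene R 109 y pct [-117.3 -112.7 -109.1] slope deg 0.29 z 29.5
scene back 1291 y [-227.8  594.9] x [120.2 130.7 147.7] slope 0.08 z 78.3
scene tray y range [-86.6  70.5] x [-149.9  -29.2]
```

```bash
sed -i 's/^BX=/BX0=0\nBX=/' h.py; sed -i '/^BX=/a O=O-12.8*BY' h.py; cat > push.py <<'E'
from h import *
import sys
x0,x1,t0,t1=map(float,sys.argv[1:5]);N=int(sys.argv[5]);a=now()
f=a[1].as_matrix()[:,2];print("tilt",np.degrees(np.arccos(-f[2])).round(1),"jaw yaw err",np.degrees(np.arcsin(a[1].as_matrix()[:,1]@BX)).round(2))
for k in range(1,N+1):
    s=k/N; a=plan(*a,*tcp((x0+(x1-x0)*s,4,16),t0+(t1-t0)*s,90),n=1)
E
python3 push.py -176 -150 28 31 10
```

```text
t 11.45 tcp [340.  98. 178.] tip bay [-178.1    7.8   17.9] q [ 0.33  0.58  2.42  3.86  0.38 -1.77] F [ 0.1 -0.5 -0.1] w 79.3
tilt 28.1 jaw yaw err 0.11
0 [0.0027, 0.0039, 0.0039] [0.03, 0.16, 0.14]
0 [0.0013, 0.0, 0.0012] [-0.0, 0.3, 0.0]
0 [0.0013, -0.0, 0.0012] [0.0, 0.3, -0.0]
0 [0.0013, 0.0, 0.0013] [0.0, 0.3, 0.0]
0 [0.0013, 0.0, 0.0013] [0.0, 0.3, -0.0]
0 [0.0013, -0.0, 0.0013] [-0.0, 0.3, -0.0]
0 [0.0013, 0.0, 0.0013] [0.0, 0.3, -0.0]
0 [0.0013, -0.0, 0.0013] [-0.0, 0.3, 0.0]
0 [0.0013, -0.0, 0.0013] [0.0, 0.3, -0.0]
0 [0.0013, 0.0, 0.0013] [-0.0, 0.3, 0.0]
```

Request:
send_rows --rows '[{"offset":[0.0015,0.0015,0.002],"twist":[0,0.3,0]},{"offset":[0.0015,0.0015,0.0015],"twist":[0,0.3,0]},{"offset":[0.0015,0.001,0.0015],"twist":[0,0.3,0]},{"offset":[0.0015,0,0.0015],"twist":[0,0.3,0]},{"offset":[0.0015,0,0.0015],"twist":[0,0.3,0]}]'

```text
t: 11.87
ee_pos: [350.2, 91.2, 174.8]
orientation: [2.972, -0.298, 0.787]
ft_force: [-4.5, 2.5, 2.2]
width: 87.4
```

Request:
send_rows --rows '[{"offset":[0.0015,0,0.0015],"twist":[0,0.3,0]},{"offset":[0.0015,0,0.0015],"twist":[0,0.3,0]},{"offset":[0.0015,0,0.0015],"twist":[0,0.3,0]},{"offset":[0.0015,0,0.0015],"twist":[0,0.3,0]},{"offset":[0.0015,0,0.0015],"twist":[0,0.3,0]}]'

```text
t: 12.28
ee_pos: [356.5, 88.5, 171.1]
orientation: [2.962, -0.291, 0.812]
ft_force: [-5.0, 2.1, 5.2]
width: 86.9
```

```bash
python3 push.py -150 -110 31 36 10
```

```text
t 12.28 tcp [357.  89. 171.] tip bay [-153.4    1.4   14.6] q [ 0.3   0.62  2.4   3.77  0.43 -1.73] F [-5.   2.1  5.2] w 86.9
tilt 30.7 jaw yaw err 0.29
0 [0.0045, -0.0024, 0.0026] [0.07, 0.82, 0.38]
0 [0.0018, -0.0, 0.0021] [-0.0, 0.5, 0.0]
0 [0.0018, 0.0, 0.0021] [0.0, 0.5, 0.0]
0 [0.0018, -0.0, 0.0022] [0.0, 0.5, -0.0]
0 [0.0018, 0.0, 0.0022] [-0.0, 0.5, 0.0]
0 [0.0017, -0.0, 0.0022] [-0.0, 0.5, 0.0]
0 [0.0017, 0.0, 0.0022] [0.0, 0.5, -0.0]
0 [0.0017, -0.0, 0.0023] [-0.0, 0.5, 0.0]
0 [0.0017, 0.0, 0.0023] [0.0, 0.5, -0.0]
0 [0.0017, -0.0, 0.0023] [0.0, 0.5, -0.0]
```

Request:
send_rows --rows '[{"offset":[0.0022,-0.0003,0.0018],"twist":[0,0.5,0.1]},{"offset":[0.0022,-0.0003,0.002],"twist":[0,0.5,0.1]},{"offset":[0.0022,-0.0003,0.0022],"twist":[0,0.5,0.1]},{"offset":[0.0022,0,0.0022],"twist":[0,0.5,0]},{"offset":[0.002,0,0.0022],"twist":[0,0.5,0]}]'

```text
t: 12.7
ee_pos: [366.3, 85.7, 166.9]
orientation: [2.944, -0.293, 0.86]
ft_force: [-5.0, 1.6, 3.6]
width: 86.8
```

Request:
send_rows --rows '[{"offset":[0.002,0,0.0022],"twist":[0,0.5,0]},{"offset":[0.002,0,0.0022],"twist":[0,0.5,0]},{"offset":[0.002,0,0.0022],"twist":[0,0.5,0]},{"offset":[0.002,0,0.0022],"twist":[0,0.5,0]},{"offset":[0.002,0,0.0022],"twist":[0,0.5,0]}]'

```text
t: 13.12
ee_pos: [376.0, 82.1, 162.2]
orientation: [2.923, -0.286, 0.91]
ft_force: [-6.0, 1.5, 4.7]
width: 86.8
```

```bash
python3 push.py -119 -70 36 42 12
```

```text
t 13.12 tcp [376.  82. 162.] tip bay [-122.5   -1.6   12.4] q [ 0.27  0.66  2.37  3.71  0.51 -1.69] F [-6.   1.5  4.7] w 86.8
tilt 34.6 jaw yaw err 0.29
0 [0.0023, -0.0048, 0.0014] [0.22, 1.88, 0.52]
0 [0.0017, -0.0, 0.0024] [-0.0, 0.5, -0.0]
0 [0.0017, 0.0, 0.0025] [0.0, 0.5, -0.0]
0 [0.0017, 0.0, 0.0025] [0.0, 0.5, 0.0]
0 [0.0016, -0.0, 0.0025] [0.0, 0.5, 0.0]
0 [0.0016, -0.0, 0.0025] [-0.0, 0.5, 0.0]
0 [0.0016, 0.0, 0.0026] [0.0, 0.5, -0.0]
0 [0.0016, 0.0, 0.0026] [-0.0, 0.5, 0.0]
0 [0.0015, -0.0, 0.0026] [-0.0, 0.5, 0.0]
0 [0.0015, 0.0, 0.0027] [0.0, 0.5, -0.0]
0 [0.0015, 0.0, 0.0027] [0.0, 0.5, 0.0]
0 [0.0015, -0.0, 0.0027] [-0.0, 0.5, 0.0]
```

Request:
send_rows --rows '[{"offset":[0.0025,-0.0007,0.002],"twist":[0.05,0.5,0.1]},{"offset":[0.0025,-0.0007,0.002],"twist":[0.05,0.5,0.1]},{"offset":[0.0025,-0.0007,0.002],"twist":[0.05,0.5,0.1]},{"offset":[0.0025,-0.0007,0.002],"twist":[0.05,0.5,0.1]},{"offset":[0.0025,-0.0007,0.002],"twist":[0.05,0.5,0.1]}]'

```text
t: 13.53
ee_pos: [390.4, 81.7, 159.7]
orientation: [2.906, -0.295, 0.966]
ft_force: [-2.8, 0.6, -2.5]
width: 86.7
```

Request:
send_rows --rows '[{"offset":[0.0025,-0.0007,0.002],"twist":[0.05,0.5,0.1]},{"offset":[0.0025,-0.0007,0.002],"twist":[0.05,0.5,0.1]},{"offset":[0.0025,-0.0007,0.002],"twist":[0.05,0.5,0.1]},{"offset":[0.0022,-0.0007,0.0022],"twist":[0.05,0.5,0.1]},{"offset":[0.0022,-0.0007,0.0022],"twist":[0.05,0.5,0.1]}]'

```text
t: 13.95
ee_pos: [408.4, 81.9, 158.5]
orientation: [2.883, -0.305, 1.037]
ft_force: [-3.1, -0.7, -1.3]
width: 87.1
```

```bash
python3 push.py -85 -40 40 45 12
python3 - <<'E'
from h import *
im,d=optics.get_image("top");cv2.imwrite("pics/t3.png",cv2.resize(im[150:350,150:430],None,fx=2.8,fy=2.8))
im,d=optics.get_image("scene");P=cloud("scene",d);hsv=cv2.cvtColor(im,cv2.COLOR_BGR2HSV)
g=(d>0)&(hsv[...,0]>45)&(hsv[...,0]<85)&(hsv[...,1]>110)&(P[...,2]>25)&(P[...,2]<45)&(P[...,0]>400)&(P[...,0]<800)&(abs(P[...,1]-50)<150)
q=P[g]; B=np.stack([(q-O)@BX,(q-O)@BY],1).astype(np.float32); print(cv2.minAreaRect(B))
E
```

```text
t 13.95 tcp [408.  82. 159.] tip bay [-78.3   6.   18.1] q [ 0.25  0.69  2.33  3.68  0.58 -1.66] F [-3.1 -0.7 -1.3] w 87.1
tilt 39.5 jaw yaw err -0.31
0 [-0.0065, 0.0015, -0.0003] [-0.17, 0.91, -0.54]
0 [0.0015, -0.0, 0.0024] [-0.0, 0.42, 0.0]
0 [0.0015, -0.0, 0.0025] [0.0, 0.42, 0.0]
0 [0.0015, 0.0, 0.0025] [0.0, 0.42, -0.0]
0 [0.0015, 0.0, 0.0025] [0.0, 0.42, -0.0]
0 [0.0015, 0.0, 0.0025] [-0.0, 0.42, 0.0]
0 [0.0014, -0.0, 0.0025] [-0.0, 0.42, 0.0]
0 [0.0014, 0.0, 0.0026] [0.0, 0.42, -0.0]
0 [0.0014, 0.0, 0.0026] [0.0, 0.42, -0.0]
0 [0.0014, -0.0, 0.0026] [-0.0, 0.42, 0.0]
0 [0.0014, 0.0, 0.0026] [0.0, 0.42, 0.0]
0 [0.0013, 0.0, 0.0026] [0.0, 0.42, -0.0]
((-6.793392181396484, 5.988250732421875), (157.11744689941406, 123.66468048095703), 89.65567016601562)
```

View pics/t3.png

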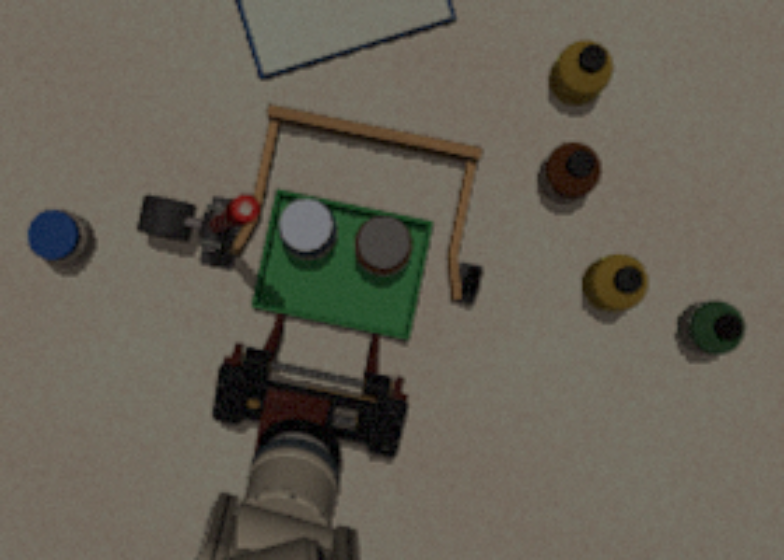

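Top view: the tray is square between the guides (yaw error under 0.5°), its centre at about bay x = -7, the jars upright. I keep pushing.

Request:
send_rows --rows '[{"offset":[0.002,0,0.0026],"twist":[0,0.4,0]},{"offset":[0.002,0,0.0026],"twist":[0,0.4,0]},{"offset":[0.002,0,0.0026],"twist":[0,0.4,0]},{"offset":[0.002,0,0.0026],"twist":[0,0.4,0]},{"offset":[0.002,0,0.0026],"twist":[0,0.4,0]}]'

```text
t: 14.47
ee_pos: [425.3, 78.5, 154.9]
orientation: [2.86, -0.301, 1.09]
ft_force: [-2.6, 0.3, -1.7]
width: 87.3
```

Request:
send_rows --rows '[{"offset":[0.002,-0.0003,0.0026],"twist":[0,0.4,0]},{"offset":[0.002,-0.0003,0.0026],"twist":[0,0.4,0]},{"offset":[0.002,-0.0003,0.0026],"twist":[0,0.4,0]},{"offset":[0.002,-0.0003,0.0026],"twist":[0,0.4,0]},{"offset":[0.002,-0.0003,0.0026],"twist":[0,0.4,0]}]'

```text
t: 14.88
ee_pos: [443.1, 76.2, 151.5]
orientation: [2.836, -0.299, 1.142]
ft_force: [-3.7, 1.7, -2.0]
width: 86.9
```

```bash
python3 push.py -38 -12 44 47 8
```

```text
t 14.88 tcp [443.  76. 151.] tip bay [-33.    7.4  20.2] q [ 0.22  0.72  2.27  3.65  0.63 -1.66] F [-3.7  1.7 -2. ] w 86.9
tilt 43.8 jaw yaw err -0.27
0 [-0.0059, 0.003, 0.0018] [-0.14, 0.54, -0.51]
0 [0.0011, -0.0, 0.0023] [-0.0, 0.38, 0.0]
0 [0.0011, 0.0, 0.0023] [0.0, 0.37, 0.0]
0 [0.0011, 0.0, 0.0023] [0.0, 0.37, -0.0]
0 [0.0011, 0.0, 0.0023] [-0.0, 0.37, -0.0]
0 [0.0011, -0.0, 0.0023] [-0.0, 0.38, 0.0]
0 [0.0011, 0.0, 0.0024] [-0.0, 0.38, -0.0]
0 [0.001, 0.0, 0.0024] [0.0, 0.37, -0.0]
```

Request:
send_rows --rows '[{"offset":[0.0012,0.0003,0.0028],"twist":[0,0.3,-0.05]},{"offset":[0.0012,0.0003,0.0028],"twist":[0,0.3,-0.05]},{"offset":[0.0012,0,0.0026],"twist":[0,0.3,-0.05]},{"offset":[0.0012,0,0.0024],"twist":[0,0.3,-0.05]},{"offset":[0.001,0,0.002],"twist":[0,0.2,0]}]'

```text
t: 15.3
ee_pos: [457.2, 72.8, 147.0]
orientation: [2.815, -0.291, 1.184]
ft_force: [-4.9, 1.2, 1.8]
width: 87.2
```

Request:
send_rows --rows '[{"offset":[0.0008,0,0.0014],"twist":[0,0.2,0]},{"offset":[0.0008,0,0.0014],"twist":[0,0.2,0]},{"offset":[0.0008,0,0.0014],"twist":[0,0.2,0]},{"offset":[0.0006,0,0.001],"twist":[0,0.1,0]},{"offset":[0.0006,0,0.001],"twist":[0,0.1,0]}]'

```text
t: 15.72
ee_pos: [461.0, 71.6, 144.9]
orientation: [2.809, -0.284, 1.196]
ft_force: [-12.4, 4.9, 10.0]
width: 86.6
```

```bash
cat > tray.py <<'E'
from h import *
im,d=optics.get_image("scene");P=cloud("scene",d);hsv=cv2.cvtColor(im,cv2.COLOR_BGR2HSV)
g=(d>0)&(hsv[...,0]>45)&(hsv[...,0]<85)&(hsv[...,1]>110)&(P[...,2]>25)&(P[...,2]<45)&(P[...,0]>400)&(P[...,0]<800)&(abs(P[...,1]-50)<150)
q=P[g]; B=np.stack([(q-O)@BX,(q-O)@BY],1).astype(np.float32); print(cv2.minAreaRect(B),np.percentile(B[:,0],[1,99]))
E
python3 push.py -15 -9 46 47 5; python3 tray.py
```

```text
t 15.72 tcp [461.  72. 145.] tip bay [-9.3  6.7 18.7] q [ 0.21  0.75  2.24  3.62  0.67 -1.66] F [-12.4   4.9  10. ] w 86.6
tilt 46.1 jaw yaw err 0.14
0 [-0.0053, 0.002, -0.0013] [-0.23, 0.08, -0.04]
0 [0.0002, -0.0, 0.0009] [-0.0, 0.2, -0.0]
0 [0.0002, 0.0, 0.0009] [0.0, 0.2, -0.0]
0 [0.0002, -0.0, 0.0009] [-0.0, 0.2, 0.0]
0 [0.0002, -0.0, 0.0009] [0.0, 0.2, -0.0]
((51.9586296081543, 6.7495269775390625), (108.58171081542969, 157.77737426757812), 0.34080415964126587) [ -1.69573638 104.33282661]
```

Contact force has risen to about 13 N, so the tray is at the stop. One small seating push, then back away level.

Request:
send_rows --rows '[{"offset":[0.0008,0,0.0008],"twist":[0,0,0]},{"offset":[0.0008,0,0.0008],"twist":[0,0,0]},{"offset":[0,0,0],"twist":[0,0,0]},{"offset":[-0.001,0,-0.001],"twist":[0,0,0]},{"offset":[-0.003,0,-0.003],"twist":[0,0,0]}]'

```text
t: 16.18
ee_pos: [456.6, 72.6, 145.6]
orientation: [2.808, -0.281, 1.199]
ft_force: [-0.1, 0.2, 0.9]
width: 86.8
```

Request:
send_rows --rows '[{"offset":[-0.006,0,-0.006],"twist":[0,0,0]},{"offset":[-0.008,0,-0.008],"twist":[0,0,0]},{"offset":[-0.008,0,-0.008],"twist":[0,0,0]},{"offset":[-0.008,0,-0.008],"twist":[0,0,0]},{"offset":[-0.006,0,-0.006],"twist":[0,0,0]}]'

```text
t: 16.6
ee_pos: [404.4, 83.3, 145.1]
orientation: [2.805, -0.283, 1.209]
ft_force: [-0.6, -0.7, 0.3]
width: 87.1
```

Request:
send_rows --rows '[{"offset":[0,0,0],"twist":[0,0,0]},{"offset":[0,0,0],"twist":[0,0,0]},{"offset":[0,0,0],"twist":[0,0,0]},{"offset":[0,0,0],"twist":[0,0,0]},{"offset":[0,0,0],"twist":[0,0,0]}]'

```text
t: 17.02
ee_pos: [401.8, 84.2, 144.6]
orientation: [2.807, -0.279, 1.204]
ft_force: [0.4, -0.4, 0.6]
width: 87.3
```

```bash
python3 tray.py; python3 - <<'E'
from h import *
now()
a,_=optics.get_image("scene");b,db=optics.get_image("top")
P=cloud("top",db);h=cv2.cvtColor(b,cv2.COLOR_BGR2HSV)
g=(db>0)&(h[...,0]>45)&(h[...,0]<85)&(h[...,1]>110)&(P[...,2]>25)&(P[...,2]<45)&(P[...,0]>480)&(P[...,0]<800)&(abs(P[...,1]-50)<110)
B=np.stack([(P[g]-O)@BX,(P[g]-O)@BY],1);print("top x",np.percentile(B[:,0],[1,99]).round(1),"y",np.percentile(B[:,1],[1,99]).round(1))
v=np.hstack([cv2.resize(a[30:330,90:420],(400,364)),cv2.resize(b[130:350,150:430],(400,364))]);cv2.imwrite("pics/f.png",v)
E
```

```text
((51.74485778808594, 6.529960632324219), (157.10897827148438, 107.33197784423828), 89.95982360839844) [ -0.39143906 104.88025894]
t 17.07 tcp [402.  84. 145.] tip bay [-69.    7.5  19.2] q [ 0.28  0.76  2.35  3.63  0.78 -1.59] F [0.7 0.6 0. ] w 87.2
top x [ -1.7 117.8] y [-72.   84.9]
```

View pics/f.png

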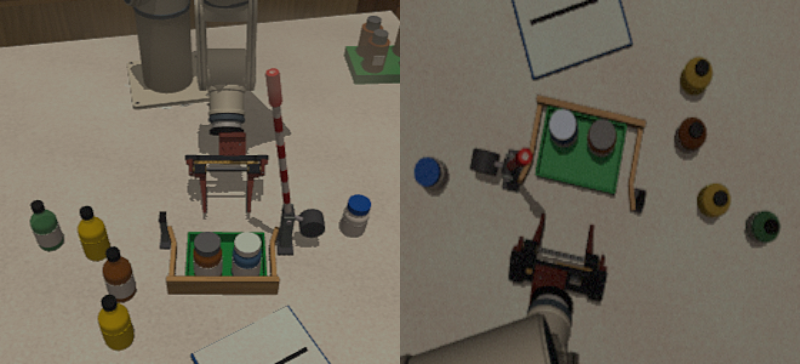

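The final picture shows the tray against the back stop with both jars upright. The arm is raised, the other containers are unmoved, and the gripper is clear by about 50 mm.

```bash
python3 -c "
from h import *
print(ctrl.close_job())"
```

```text
the job is handed in; nothing more can be done
None
```

The job is done and handed in at about t = 17 s, in the order asked.

- **Guard arm:** I pushed it up from under the sleeve with the closed fingers at about 0.4–0.5 rad/s. I stopped past the balance point, and it swung to its stop and stayed there.
- **Tray:** I pushed it with both open fingers low on its rear wall at about 30–55 mm/s. The push force rose from about 5 N to about 14 N when it reached the back stop, and I then backed the fingers off about 55 mm.

**Last checks:**
- The top camera puts the tray at bay x ≈ -2 to +118 mm, where home is 0 to 120; the gap is within the calibration error. It is square to within about 0.3°, and y ≈ +6 mm is inside the guides.
- The jars are upright, the arm is raised, and the other containers look unmoved. The wrist force is about zero.

**Disagreements:**
- My first bay frame, taken from the guard arm's end, was about 13 mm off sideways. I corrected it from the side guides before pushing the tray.
- The scene camera showed the tray's front edge only to x ≈ 105 mm, because the back stop hides it. There I relied on the top view and the force rise.

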